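# Release the wool winder's battery sled through the latch slot

## Robot

A 6-joint arm with a two-finger parallel gripper is mounted at the origin on the work surface. World frame = base frame: x ahead of the robot, y to its left, z up, the work surface at z = 0. Lengths are in m, angles in rad, forces in N, time in s.
With the tool pointing down it reaches from about 0.425 to 0.925 m from the base axis. Payload 12.5 kg.
Tool frame: the origin (TCP) lies on the centre line of the jaws, within the pads' length; the fingertips stand 17 mm ahead of it and the grasp point (between the pads) lies 2 mm behind it (ctrl.tips_ahead is the distance from the TCP to the fingertips, in m); z points along the fingers, x is the direction in which the jaws open and shut, and the axes are right-handed (so a half turn about z gives the same grasp; the last joint's range is limited). The gripper opens to 85 mm and grips with 20 to 120 N. Pads are 22 mm wide; open, the fingers measure 114 mm over their backs; the gripper's body (76 mm by 85 mm) begins 54 mm behind the grasp point. The pads swing forward as they close: fully open they stand 13 mm farther back than shut.
Start: joints at [1.087, 0.491, 1.559, -0, 1.092, -0.106], TCP at [0.231, 0.581, 0.248] pointing down, gripper open.
Joint ranges: [-3.1, 3.1], [-0.84, 2.19], [0.05, 2.79], [-1.13, 4.28], [0.06, 2.93], [-2.69, 2.69]. Speed limits (rad/s): [2.22, 2.22, 2.79, 3.14, 3.14, 3.14].

## Interface

Orientations are given as a unit quaternion [x, y, z, w].
In Python, from cell import ctrl gives the robot as it stands.
- The arm moves only by the tool carry_out, never from a script. Its argument "increments" is text: rows parted by semicolons, each of 7 numbers parted by spaces: the turn, a rotation vector about the tool's x, y, z in rad, then the shift along the tool's x, y, z in m, then the finger opening in m, from 0 to 0.0854. In form: ax ay az tx ty tz grip; .... A call has 1 to 5 rows; each row is the pose to reach, as a shift and turn from the pose commanded when the call began, along the tool's axes at that moment; what a row does not reach only later rows make up. A row lasts 1/12 s, in which the tool goes at most 41.7 mm and 7.16 degrees, less where a joint would pass 70% of its speed; a pose out of reach is approached as far as the arm can. A call with a gripper value outside its range is refused whole. The fingers move at their own pace and stop on an object; "force" is the grip in N (left out, the last holds). Time passes only in rows, so rows that repeat a pose let the fingers close. It gives the time, the measured TCP pose, the force and the opening at its end, in the units of the state.
- ctrl.get_state(): the state, without advancing time (a new reading comes with each control period).
- ctrl.capture(name): name is "scene" or "top" or "wrist"; returns (picture, depth): 420x560x3 uint8, red, green, blue; 420x560 float32, m along the optical axis (not along the pixel's ray), 0 where there is no reading.
- ctrl.camera_info(name): a dict with "K" (3x3 intrinsics, pixels), "world_to_cam" (4x4, takes a point from world to camera coordinates). Camera axes: x right, y down, z forward; pixel columns grow to the right and rows downward; lengths in m; the calibration is good to about 2 mm. The wrist camera is an equidistant fisheye: a pixel r from the principal point sees the ray r / f radians off the axis. A picture is of the moment at which its call begins: read the wrist's pose just before it. camera_info takes no time and is no camera call; for the wrist camera it gives the pose at the moment of the call.
- ctrl.job_done(): hands the job in, once; it reports no verdict.
The state is a dict: "clock": time; "q": joint angles; "joint_velocities": joint speeds; "joint_efforts": joint torques, N m; "position": TCP position; "eef_rot": TCP orientation; "wrist_force": force on the tool from outside, world axes, zero at the start; "ft_torque": the same for the moment, N m; "finger_gap": finger opening in m.
Only numpy, scipy, OpenCV 4.12 (cv2) and the standard library are available. Lean on these libraries where they do the work, as an engineer would, in place of code of your own. Each camera call takes 0.05 s, during which the arm holds its last target. There are 200 camera calls.

## Task

Take the red-handled steel rod out of the tool stand and push it down through the slot in the top of the wool winder to find and press the latch tab hidden inside, gently, so that the orange battery sled springs out of the winder's front. The tab may be anywhere along the slot, so feel for the spot that gives and never lean hard on what does not. Then hang the rod upright in the stand again, fully home, and disturb nothing else.

Things in the scene. Friction and masses are not known exactly. Their poses are not given: they have to be found in the camera images.
- rod: The release rod: a round steel shaft 8 mm in diameter and 75 mm long with a ball-rounded tip, under a 28 mm collar 5 mm thick and a red round handle 22 mm in diameter reaching to 65 mm above the collar's underside; 70 g or so. Origin: centre of the collar's underside; z points up along the handle, the shaft points to -z. It hangs in one of the stand's three holes, collar resting on the stand's top.
- rod_tip (a point): The tip of the rod's shaft, 75 mm below rod along the rod's axis.
- stand: Fixed wooden tool stand, a block 54 x 180 x 85 mm (x, y, z), origin under its centre. Three square 12 mm holes on its centre line at y = -60, 0 and +60 mm; one holds the rod, the other two the awl and the needle tool, which have handles of the same size as the rod's and must stay.
- stand_hole0 (a point): A square 12 mm hole goes right through the stand; this point is the centre of its mouth, on the stand's top face (85 mm above the table).
- stand_hole1 (a point): A square 12 mm hole goes right through the stand; this point is the centre of its mouth, on the stand's top face (85 mm above the table).
- stand_hole2 (a point): A square 12 mm hole goes right through the stand; this point is the centre of its mouth, on the stand's top face (85 mm above the table).
- awl: Bystander in the stand: dark wooden handle with brass collar and shaft, same size as the rod. Origin as for the rod.
- needle_tool: Bystander in the stand: blue handle with grey metal shaft, same size as the rod. Origin as for the rod.
- winder: Fixed cordless wool winder: lilac housing 200 x 220 x 90 mm (x, y, z) with a cream top plate, origin under its centre, front to -x. On the rear of its top stand a wooden cone (at x = 55, y = 55 mm, 80 mm tall) and a low black knob (at x = 55, y = -60 mm). The orange sled is in its front face.
- slot (a point): Centre of the slot's mouth, on the winder's top face 90 mm above the table, 45 mm in front of the winder's centre; axes as the winder's. The slot runs along the winder's y: 80 mm long, 12 mm wide in its throat, with black sloped lips that widen the mouth to 20 mm over the top 4 mm. The top plate is 8 mm thick; below it the space is 28 mm wide.
- shelf (a point): Middle of the black shelf 35 mm below the slot's mouth, under the slot's whole length; rigid and brittle: 25 N from the rod breaks it. Let into it, level and equally black, is the latch tab: 16 mm long along the slot in an 18 mm gap, its centre up to 31 mm either side of this point, elsewhere every time; no reading tells where. It gives (see sled); the shelf does not.
- sled (a joint): The hidden tab starts to move at about 3 N, yields 1 mm per 0.25 N, lets the sled go at 8 to 10 mm, stops hard at 14 mm. Value: how far the orange battery sled stands out of the winder's front, in m: about 0 latched, 0.04 fully sprung out. A spring throws it out (3 to 4 N) towards the winder's -x as soon as the tab lets go; keep 50 mm in front of it clear.
- cup: Bystander: blue takeaway cup with navy lid, 86 mm wide, 125 mm tall; origin under its centre.
- jar: Bystander: jar with white lid, 64 mm wide, 90 mm tall; origin under its centre.
- tub: Bystander: clear round tub, 100 mm wide, 45 mm tall; origin under its centre.
- darning_egg: Bystander: wooden darning mushroom, 70 mm wide, 104 mm tall; origin under its centre.
- scissors: Bystander: scissors with black bows, lying flat, about 150 mm long; origin at the pivot.
- pencil: Bystander: white pencil, 165 mm long, lying; origin on its underside, midway.
Not all that is in view belongs to the job. There is more than one size of the rod; the one meant has the size given above.

How it is judged:
On the way, in this order (a step that is already met when the one before it is completed fails the run):
1. the rod is lifted out of the stand (height (world z) of rod_tip above 0.09 m), for 0.1 s.
2. with the rod's tip deep in the slot, the sled is let go (z of rod_tip in the frame of slot below -0.034 m and horizontal distance between rod_tip and slot below 0.045 m and value of joint sled above 0.004 m).
At the end, for the whole second after the job is handed in: the sled stands at least 30 mm out of the winder, and the rod hangs upright (within 0.1 rad) and at rest in a hole of the stand, its axis within 6 mm of the hole's centre and its collar within 4 mm of the stand's top (value of joint sled above 0.03 m and ((horizontal distance between rod and stand_hole0 below 0.006 m and z of rod in the frame of stand_hole0 between -0.004 and 0.004 m) or (horizontal distance between rod and stand_hole1 below 0.006 m and z of rod in the frame of stand_hole1 between -0.004 and 0.004 m) or (horizontal distance between rod and stand_hole2 below 0.006 m and z of rod in the frame of stand_hole2 between -0.004 and 0.004 m)) and angle between rod's own z axis and vertical below 0.1 rad and linear speed of rod below 0.02 m/s); the robot touches nothing.
It fails at once if the rod presses on the winder or its latch with more than 25 N (contact force between rod and winder above 25 N).
It fails at once if a bystander is moved by more than 20 mm (distance of any of awl, needle_tool, cup, jar, tub, darning_egg, scissors, pencil from where it was at the start of the episode above 0.02 m).
It also fails if it takes over 72 s, if anything falls off the work surface, if the arm or the gripper's body presses on something with over 40 N, if the wrist force passes 120 N, or if a joint passes its speed limit or range.

## Working session

There is one attempt and no reset: what is moved stays moved. The work goes in short steps, Python scripts to look and compute and a tool call to move; the robot and the scene stay as the last step left them, time stands still between calls to the robot, and variables do not carry over. Pictures are saved under pics/ and viewed, and the job is handed in when it is done.

Besides the shell and the picture viewer there is one more tool, called after ">>>" in YAML: its name, and indented under it one key for each argument. carry_out: Moves the arm, as the interface text tells. Its arguments: {"type":"object","properties":{"increments":{"type":"string"},"force":{"type":"number"}},"required":["increments"]}

```bash
ls; mkdir -p pics; cat > h.py <<'E'
import numpy as np, cv2
from cell import ctrl
def snap(n,fn):
    im,d=ctrl.capture(n); cv2.imwrite(f'pics/{fn}.png',im[:,:,::-1]); np.save(f'pics/{fn}.npy',d); return im,d
def ray(n,u,v,ci=None):
    ci=ci or ctrl.camera_info(n); K=np.array(ci['K']);T=np.array(ci['world_to_cam'])
    x=(u-K[0,2])/K[0,0];y=(v-K[1,2])/K[1,1]
    if n=='wrist':
        r=np.hypot(x,y); s=np.sinc(r/np.pi); c=np.array([x*s,y*s,np.cos(r)])
    else: c=np.array([x,y,1.])
    return -T[:3,:3].T@T[:3,3], T[:3,:3].T@c
def onz(n,u,v,z,ci=None):
    o,d=ray(n,u,v,ci); return o+d*(z-o[2])/d[2]
def dep(n,u,v,D,ci=None):
    o,d=ray(n,u,v,ci); return o+d*D[int(round(v)),int(round(u))]
E
python3 - <<'E'
from h import *
for n in ('scene','top','wrist'):
    snap(n,n+'0'); ci=ctrl.camera_info(n); print(n,np.round(ci['K'],1).tolist(),np.round(ci['world_to_cam'],3).tolist())
print(ctrl.get_state(),ctrl.tips_ahead)
E
```

```text
pics
scene [[400.5, 0.0, 280.4], [0.0, 400.5, 214.1], [0.0, 0.0, 1.0]] [[0.512, 0.859, 0.007, -0.353], [0.594, -0.349, -0.725, -0.276], [-0.62, 0.375, -0.689, 1.388], [0.0, 0.0, 0.0, 1.0]]
top [[400.2, 0.0, 277.6], [0.0, 400.2, 208.0], [0.0, 0.0, 1.0]] [[0.01, -1.0, -0.021, 0.028], [-0.997, -0.008, -0.083, 0.595], [0.082, 0.021, -0.996, 0.983], [0.0, 0.0, 0.0, 1.0]]
wrist [[325.2, 0.0, 275.9], [0.0, 325.2, 211.2], [0.0, 0.0, 1.0]] [[0.37, 0.929, -0.001, -0.625], [0.89, -0.354, 0.286, -0.037], [0.265, -0.107, -0.958, 0.379], [0.0, 0.0, 0.0, 1.0]]
{'clock': 0.15, 'q': array([ 1.08743361e+00,  4.91412839e-01,  1.55935124e+00, -1.46238234e-05,
        1.09173878e+00, -1.05587206e-01]), 'joint_velocities': array([ 0.00070407, -0.00085759, -0.00075379,  0.00132099,  0.00116518,
        0.00203104]), 'joint_efforts': array([ 1.38163374e-03, -6.18707514e+01, -2.61685914e+01, -1.53832902e-04,
        3.28014758e-03, -2.75244361e-05]), 'position': array([0.23042469, 0.58078126, 0.24785272]), 'eef_rot': array([ 8.27298976e-01,  5.61761690e-01, -3.98295902e-04,  2.20274903e-04]), 'wrist_force': array([ 0.91008115,  0.11724798, -0.10045532]), 'ft_torque': array([ 0.00918968, -0.02266617,  0.03576308]), 'finger_gap': 0.08523800368392086} 0.017
```

View pics/scene0.png

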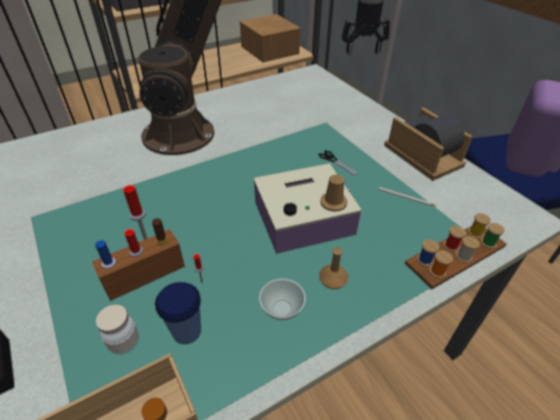

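View pics/top0.png

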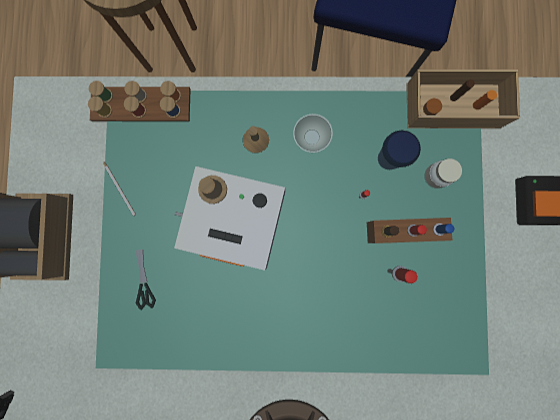

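View pics/wrist0.png

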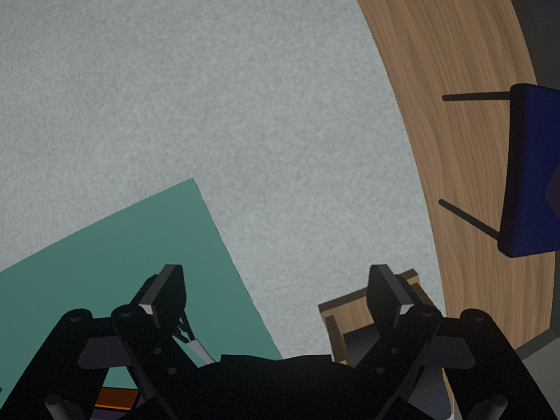

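The candidates for the red rod are the middle one in the stand (scene 131,240; top 418,229), a larger one standing free (scene 134,200; top 405,275) and a small one (scene 197,262; top 365,194). Only the middle one hangs in the stand, so I'll check its size in an enlarged crop while measuring.

```bash
python3 - <<'E'
from h import *
ims={n:cv2.imread(f'pics/{n}0.png') for n in('scene','top')}; D={n:np.load(f'pics/{n}0.npy') for n in ims}
a=ims['scene'][165:305,80:220]; b=ims['top'][180:300,340:480]; c=ims['top'][150:290,160:300]
s=cv2.resize(a,(400,400),interpolation=2); t=cv2.resize(b,(400,343),interpolation=2)
cv2.imwrite('pics/crop1.png',np.hstack([s,np.vstack([t,np.zeros((57,400,3),np.uint8)])]))
cv2.imwrite('pics/crop2.png',cv2.resize(c,(560,560),interpolation=2))
def blobs(n,lo,hi,roi,mn=15,lo2=None):
    x0,y0,x1,y1=roi; h=cv2.cvtColor(ims[n],cv2.COLOR_BGR2HSV); m=cv2.inRange(h,lo,hi)
    if lo2: m|=cv2.inRange(h,*lo2)
    k=np.zeros_like(m);k[y0:y1,x0:x1]=m[y0:y1,x0:x1]
    cs,_=cv2.findContours(k,0,2)
    return [c for c in cs if cv2.contourArea(c)>mn],k
for n,roi in(('top',(340,180,480,300)),('scene',(80,165,220,305))):
  for nm,lo,hi,l2 in(('red',(0,150,70),(6,255,255),((172,150,70),(180,255,255))),('blue',(100,120,60),(125,255,255),None)):
    for c in blobs(n,lo,hi,roi,10,l2)[0]:
        r=cv2.minAreaRect(c); m=np.zeros(ims[n].shape[:2],np.uint8);cv2.drawContours(m,[c],-1,1,-1)
        vs,us=np.nonzero(m); P=np.array([dep(n,u,v,D[n]) for u,v in zip(us,vs)]); zt=np.percentile(P[:,2],97);T=P[P[:,2]>zt-.006]
        print(n,nm,np.round(r,1).tolist() if 0 else [np.round(x,1) for x in r],'ztop',zt.round(4),'top xy',T[:,:2].mean(0).round(4),'zmin',P[:,2].min().round(3))
# slot
for n,roi in(('top',(200,225,250,248)),('scene',(280,174,318,192))):
    cs,_=blobs(n,(0,0,0),(180,255,85),roi,30)
    for c in cs:
        r=cv2.minAreaRect(c); B=np.array([onz(n,*p,.09) for p in cv2.boxPoints(r)])
        M=cv2.moments(c);print(n,'slot',r,B[:,:2].round(4).tolist(),'cen',onz(n,M['m10']/M['m00'],M['m01']/M['m00'],.09).round(4))
# winder top and stand top via depth
n='top';K=D[n];vs,us=np.mgrid[100:300,100:480]
o=ray(n,0,0)[0]; ci=ctrl.camera_info(n);Rt=np.array(ci['world_to_cam'])[:3,:3].T
Kk=np.array(ci['K']);d=np.stack([(us-Kk[0,2])/Kk[0,0],(vs-Kk[1,2])/Kk[1,1],np.ones(us.shape)],-1)@Rt.T
P=o+d*K[100:300,100:480,None]; 
for nm,zl,zh,u0,u1,v0,v1 in(('winder',.083,.097,160,300,150,290),('stand',.078,.092,355,470,205,255)):
    m=(P[...,2]>zl)&(P[...,2]<zh)&(us>=u0)&(us<u1)&(vs>=v0)&(vs<v1); Q=P[m]
    r=cv2.minAreaRect((Q[:,:2]*1000).astype(np.float32)); print(nm,'z',np.median(Q[:,2]).round(4),r,cv2.boxPoints(r).round(1).tolist())
E
```

```text
top red [array([410.5, 276. ]), array([12., 11.]), np.float64(90.0)] ztop 0.186 top xy [ 0.4428 -0.2423] zmin 0.176
top red [array([421.5, 229.5]), array([9., 9.]), np.float64(90.0)] ztop 0.1523 top xy [ 0.5405 -0.2828] zmin 0.083
top red [array([366.5, 192.5]), array([5., 5.]), np.float64(0.0)] ztop 0.1001 top xy [ 0.6265 -0.1752] zmin 0.093
top blue [array([446., 228.]), array([ 8., 16.]), np.float64(90.0)] ztop 0.1525 top xy [ 0.5436 -0.3423] zmin -0.002
scene red [array([197.5, 260.5]), array([13.3,  5.1]), np.float64(71.6)] ztop 0.0975 top xy [ 0.6316 -0.1774] zmin 0.064
scene red [array([131.9, 240.2]), array([23.1,  9.2]), np.float64(71.6)] ztop 0.1511 top xy [ 0.5692 -0.2855] zmin 0.099
scene red [array([132.2, 200.1]), array([29.9, 10.7]), np.float64(74.1)] ztop 0.1845 top xy [ 0.4793 -0.2519] zmin 0.113
scene blue [array([176.5, 293. ]), array([39., 22.]), np.float64(0.0)] ztop 0.1271 top xy [ 0.7265 -0.25  ] zmin 0.12
scene blue [array([104. , 251.2]), array([24.7, 10.7]), np.float64(60.9)] ztop 0.1509 top xy [ 0.5485 -0.3442] zmin 0.0
top slot ((224.67649841308594, 235.79
[... 236 characters left out ...]
6875, 25.495098114013672), 78.69007110595703) [[0.5103, 0.1231], [0.5261, 0.1918], [0.5348, 0.1874], [0.5191, 0.1191]] cen [0.5227 0.1557 0.09  ]
winder z 0.0902 ((565.9132080078125, 146.27870178222656), (220.78750610351562, 200.29661560058594), 77.00470733642578) [[443.5, 61.20000076293945], [638.7000122070312, 16.200000762939453], [688.2999877929688, 231.3000030517578], [493.20001220703125, 276.3999938964844]]
stand z 0.0852 ((539.9916381835938, -282.63726806640625), (54.008995056152344, 180.15087890625), 2.706954002380371) [[508.79998779296875, -193.89999389648438], [517.2999877929688, -373.8999938964844], [571.2000122070312, -371.29998779296875], [562.7000122070312, -191.39999389648438]]
```

View pics/crop1.png

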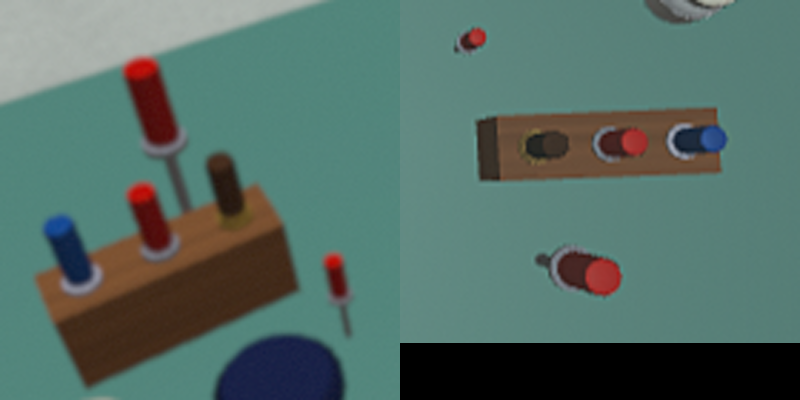

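View pics/crop2.png

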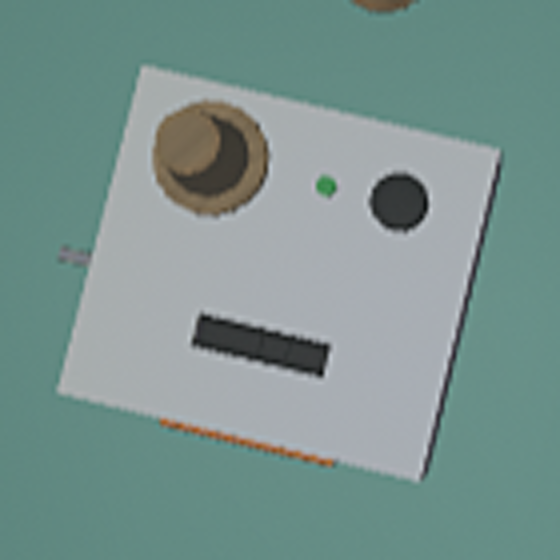

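The crop shows that the middle red rod (top 418,229, in the stand) has the same size as its blue and dark neighbours. Its top is at 0.151, against 0.150 expected. The free-standing one is larger (top 0.186) and the other is smaller (0.100).

| Item | Position (m) | Yaw |
|---|---|---|
| Stand, hole 1 (middle) | (0.540, -0.283) | 2.7° |
| Winder | (0.566, 0.146) | -13° |
| Slot | (0.5225, 0.156) | as the winder |

The slot centre agrees from both views. I can start moving.

>>> carry_out:
  increments: "0 0 0.12 -0.0247 0.0315 -0.006 0.06; 0 0 0.24 -0.0494 0.063 -0.012 0.06; 0 0 0.36 -0.0741 0.0945 -0.018 0.06; 0 0 0.48 -0.0988 0.126 -0.024 0.06; 0 0 0.6 -0.1235 0.1575 -0.03 0.06"
  force: 50

```text
clock: 0.57
position: [0.3318, 0.4064, 0.2784]
eef_rot: [0.957, 0.29, -0.0, 0.0]
wrist_force: [1.1, 0.3, 0.5]
finger_gap: 0.0599
```

```bash
cat >> h.py <<'E'
from scipy.spatial.transform import Rotation as R
def where(t=None):
    s=ctrl.get_state(); r=R.from_quat(s['eef_rot']); M=r.as_matrix()
    print('t',round(s['clock'],2),'p',s['position'].round(4),'yaw',np.degrees(np.arctan2(M[1,0],M[0,0])).round(2),'z',M[:,2].round(4),'F',s['wrist_force'].round(2),'gap',round(s['finger_gap'],4))
    if t is not None:
        print('shift',(M.T@(np.array(t)-s['position'])).round(4),'turn',(r.inv()*R.from_matrix(np.diag([1.,-1,-1]))).as_rotvec().round(4))
E
python3 -c "
from h import *; where([.5,.12,.28])"
```

```text
t 0.57 p [0.3318 0.4064 0.2784] yaw 33.66 z [-2.e-04 -2.e-04 -1.e+00] F [1.12 0.31 0.52] gap 0.0599
shift [-0.0187  0.3316 -0.0016] turn [1.000e-04 2.000e-04 5.875e-01]
```

>>> carry_out:
  increments: "0 0 0.1175 -0.0023 0.04 0 0.06; 0 0 0.235 -0.0045 0.08 0 0.06; 0 0 0.3525 -0.0068 0.12 0 0.06; 0 0 0.47 -0.009 0.16 0 0.06; 0 0 0.5875 -0.0113 0.2 0 0.06"

```text
clock: 0.98
position: [0.4343, 0.234, 0.2783]
eef_rot: [1.0, -0.0, 0.0, -0.0]
wrist_force: [1.0, 0.1, 0.2]
finger_gap: 0.0603
```

>>> carry_out:
  increments: "0 0 0 0.008 0.039 0 0.06; 0 0 0 0.016 0.078 0 0.06; 0 0 0 0.024 0.117 0 0.06; 0 0 0 0.032 0.156 0 0.06; 0 0 0 0.04 0.195 0 0.06"

```text
clock: 1.4
position: [0.4747, 0.0392, 0.2783]
eef_rot: [1.0, 0.003, -0.0, -0.0]
wrist_force: [1.1, 0.3, -0.4]
finger_gap: 0.0603
```

>>> carry_out:
  increments: "0 0 0 0.008 0.039 0 0.06; 0 0 0 0.016 0.078 0 0.06; 0 0 0 0.024 0.117 0 0.06; 0 0 0 0.032 0.156 0 0.06; 0 0 0 0.04 0.195 0 0.06"

```text
clock: 1.82
position: [0.5158, -0.1557, 0.2782]
eef_rot: [1.0, 0.003, -0.0, -0.0]
wrist_force: [0.8, 0.7, 0.5]
finger_gap: 0.0601
```

```bash
python3 -c "
from h import *; where([.5403,-.2827,.24]); snap('wrist','w1')"
```

```text
t 1.82 p [ 0.5158 -0.1557  0.2782] yaw 0.3 z [-0.e+00  2.e-04 -1.e+00] F [0.83 0.72 0.54] gap 0.0601
shift [0.0238 0.1271 0.0382] turn [-0.0002  0.      0.0052]
```

View pics/w1.png

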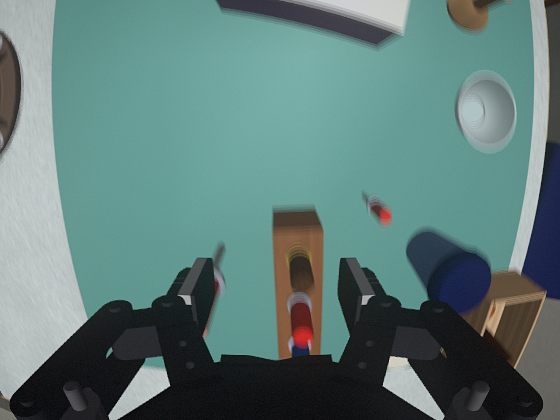

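>>> carry_out:
  increments: "0 0 0.005 0.006 0.032 0 0.06; 0 0 0.005 0.012 0.064 0 0.06; 0 0 0.005 0.018 0.096 0 0.06; 0 0 0.005 0.0238 0.1271 0 0.06; 0 0 0.005 0.0238 0.1271 0.03 0.06"

```text
clock: 2.28
position: [0.5425, -0.2863, 0.2519]
eef_rot: [1.0, -0.001, 0.004, 0.003]
wrist_force: [1.3, -1.1, -0.0]
finger_gap: 0.0601
```

```bash
python3 - <<'E'
from h import *
where([.5403,-.2827,.128]); ci=ctrl.camera_info('wrist'); im,d=snap('wrist','w2')
h=cv2.cvtColor(im,cv2.COLOR_RGB2HSV); m=cv2.inRange(h,(0,180,120),(6,255,255))|cv2.inRange(h,(174,180,120),(180,255,255))
cs,_=cv2.findContours(m,0,2)
for c in cs:
    if cv2.contourArea(c)>30:
        (u,v),r=cv2.minEnclosingCircle(c); print(u,v,r,onz('wrist',u,v,.15,ci).round(4),dep('wrist',u,v,d,ci).round(4))
E
```

```text
t 2.28 p [ 0.5425 -0.2863  0.2519] yaw -0.13 z [ 0.0074 -0.0057 -1.    ] F [ 1.29 -1.06 -0.05] gap 0.0601
shift [-0.0031 -0.0043  0.1239] turn [ 0.0057 -0.0074 -0.0024]
273.5867919921875 209.19007873535156 12.984830856323242 [ 0.5419 -0.2804  0.15  ] [ 0.5419 -0.2805  0.15  ]
127.28915405273438 172.57830810546875 18.669614791870117 [ 0.4314 -0.2508  0.15  ] [ 0.4578 -0.2418  0.2039]
370.0 76.38461303710938 6.690637111663818 [ 0.61   -0.1834  0.15  ] [ 0.6158 -0.1809  0.1308]
```

View pics/w2.png

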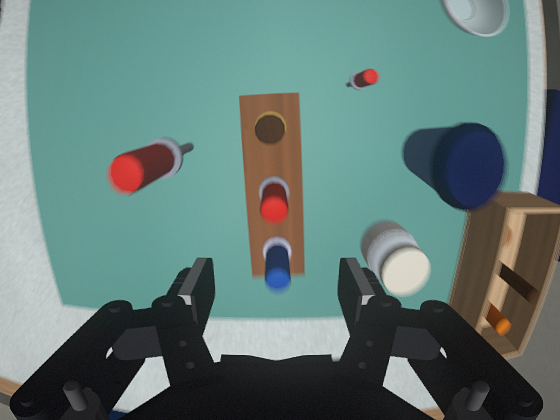

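The wrist view shows the rod's top at (273,201), between the awl (269,128) and the needle tool (278,270). The large red rod at (127,172) clears the left finger by about 30 mm. The arm was still settling when this picture was taken, so I'll hold and measure again.

>>> carry_out:
  increments: "0 0 0 0 0 0 0.06; 0 0 0 0 0 0 0.06; 0 0 0 0 0 0 0.06"

```text
clock: 2.58
position: [0.5407, -0.2799, 0.2495]
eef_rot: [1.0, 0.001, 0.0, 0.0]
wrist_force: [0.6, -1.2, 1.0]
finger_gap: 0.0597
```

```bash
python3 - <<'E'
from h import *
where([.5405,-.2825,.128]); ci=ctrl.camera_info('wrist'); im,d=snap('wrist','w3')
h=cv2.cvtColor(im,cv2.COLOR_RGB2HSV); m=cv2.inRange(h,(0,180,150),(6,255,255))|cv2.inRange(h,(174,180,150),(180,255,255))
cs,_=cv2.findContours(m,0,2)
for c in cs:
    if cv2.contourArea(c)>30:
        (u,v),r=cv2.minEnclosingCircle(c); print(u,v,r,onz('wrist',u,v,.15,ci).round(4),dep('wrist',u,v,d,ci).round(4))
print(h[195:225:3,273].tolist())
E
```

```text
t 2.58 p [ 0.5407 -0.2799  0.2495] yaw 0.09 z [ 9.e-04 -4.e-04 -1.e+00] F [ 0.61 -1.15  1.01] gap 0.0597
shift [-0.0003  0.0025  0.1215] turn [ 0.0004 -0.0009  0.0015]
277.26190185546875 222.59524536132812 13.478267669677734 [ 0.5422 -0.283   0.15  ] [ 0.5422 -0.2832  0.1496]
125.5 186.0 19.52572250366211 [ 0.4269 -0.2544  0.15  ] [ 0.4542 -0.2431  0.2037]
376.7826232910156 84.34782409667969 7.389481544494629 [ 0.6116 -0.1819  0.15  ] [ 0.6178 -0.1797  0.1303]
[[2, 150, 90], [1, 144, 92], [2, 154, 93], [3, 161, 92], [1, 148, 95], [1, 171, 127], [1, 191, 219], [1, 189, 218], [1, 189, 218], [1, 196, 216]]
```

>>> carry_out:
  increments: "0 0 0 0.0005 0.001 0.03 0.06; 0 0 0 0.0005 0.001 0.06 0.06; 0 0 0 0.0005 0.001 0.09 0.06; 0 0 0 0.0005 0.001 0.11 0.06; 0 0 0 0.0005 0.001 0.1205 0.06"

```text
clock: 3.05
position: [0.5406, -0.2807, 0.1264]
eef_rot: [1.0, 0.001, -0.001, -0.001]
wrist_force: [-0.2, 0.4, -0.5]
finger_gap: 0.0601
```

>>> carry_out:
  increments: "0 0 0 0 0 0 0.06; 0 0 0 0 0 0 0.06; 0 0 0 0 0 0 0.06"

```text
clock: 3.3
position: [0.5416, -0.2818, 0.1295]
eef_rot: [1.0, 0.0, 0.001, 0.001]
wrist_force: [0.5, -0.5, -0.3]
finger_gap: 0.0598
```

```bash
python3 -c "
from h import *; where([.541,-.2828,.128]); snap('wrist','w4')"
```

```text
t 3.3 p [ 0.5416 -0.2818  0.1295] yaw 0.05 z [ 0.0022 -0.0013 -1.    ] F [ 0.48 -0.46 -0.29] gap 0.0598
shift [-0.0006  0.001   0.0015] turn [ 0.0013 -0.0022  0.0009]
```

View pics/w4.png

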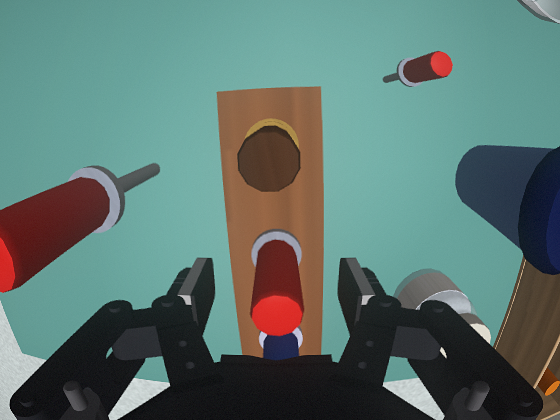

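The handle at (277,310) sits midway between the pads (212 and 340), so I'll close.

>>> carry_out:
  increments: "0 0 0 0 0.001 0 0.015; 0 0 0 0 0.001 0 0.015; 0 0 0 0 0.001 0 0.015; 0 0 0 0 0.001 0 0.015; 0 0 0 0 0.001 0 0.015"
  force: 50

```text
clock: 3.77
position: [0.5411, -0.2828, 0.1284]
eef_rot: [1.0, 0.0, 0.0, 0.0]
wrist_force: [-1.1, 0.3, 5.8]
finger_gap: 0.0209
```

>>> carry_out:
  increments: "0 0 0 0 0 0 0.015; 0 0 0 0 0 0 0.015; 0 0 0 0 0 0 0.015"

```text
clock: 4.02
position: [0.5411, -0.2828, 0.1284]
eef_rot: [1.0, 0.0, 0.0, 0.0]
wrist_force: [-1.4, -0.2, 5.9]
finger_gap: 0.0207
```

```bash
python3 -c "
from h import *; where([.541,-.2828,.128])"
```

```text
t 4.02 p [ 0.5411 -0.2828  0.1284] yaw 0.03 z [ 7.e-04 -5.e-04 -1.e+00] F [-1.41 -0.16  5.93] gap 0.0207
shift [-0.0001  0.      0.0004] turn [ 0.0005 -0.0007  0.0006]
```

>>> carry_out:
  increments: "0 0 0 0 0 -0.01 0.015; 0 0 0 0 0 -0.03 0.015; 0 0 0 0 0 -0.06 0.015; 0 0 0 0 0 -0.09 0.015; 0 0 0 0 0 -0.11 0.015"

```text
clock: 4.43
position: [0.5412, -0.2828, 0.241]
eef_rot: [1.0, 0.0, 0.001, 0.001]
wrist_force: [0.3, -0.1, -0.2]
finger_gap: 0.0206
```

>>> carry_out:
  increments: "0 0 0 0 0 -0.02 0.015; 0 0 0 0 0 -0.03 0.015; 0 0 0 0 0 -0.03 0.015; 0 0 0 0 0 -0.03 0.015"

```text
clock: 4.77
position: [0.5407, -0.2825, 0.2675]
eef_rot: [1.0, 0.0, -0.0, -0.0]
wrist_force: [0.0, 0.1, -0.4]
finger_gap: 0.0211
```

```bash
python3 - <<'E'
from h import *
where([.5225,.156,.268]); snap('scene','s1'); snap('wrist','w5')
a=cv2.imread('pics/s1.png')[130:290,60:220]; w=cv2.imread('pics/w5.png')
cv2.imwrite('pics/c3.png',np.hstack([cv2.resize(a,(420,420),interpolation=2),w[:,90:470]]))
E
```

```text
t 4.77 p [ 0.5407 -0.2825  0.2675] yaw 0.03 z [-0.e+00  1.e-04 -1.e+00] F [ 0.02  0.09 -0.41] gap 0.0211
shift [-1.800e-02 -4.385e-01 -4.000e-04] turn [-0.0001  0.      0.0005]
```

View pics/c3.png

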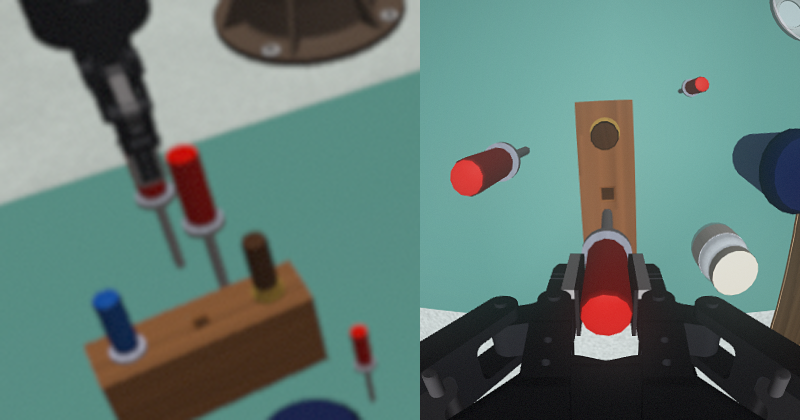

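The left part shows the rod upright in the jaws and out of the stand, with the middle hole now empty. In the wrist view the tip is near (277,212) and the empty hole near (277,193). Next I'll check the tip position, the hole and the faint seams in the slot.

```bash
python3 - <<'E'
from h import *
ci=ctrl.camera_info('wrist'); w=cv2.imread('pics/w5.png'); t=cv2.imread('pics/top0.png')
print('tip',onz('wrist',277,212,.149,ci).round(4))
g=cv2.cvtColor(w,cv2.COLOR_BGR2GRAY)[183:203,262:292]; m=(g<55).astype(np.uint8); vs,us=np.nonzero(m); print('hole',us.mean()+262,vs.mean()+183,m.sum(),onz('wrist',us.mean()+262,vs.mean()+183,.085,ci).round(4))
s=t[222:252,200:250].astype(float); s=np.clip((s-20)*4,0,255).astype(np.uint8)
cv2.imwrite('pics/c4.png',np.hstack([cv2.resize(s,(750,450),interpolation=0)]))
c=np.array([.5225,.156]);ys=np.array([.2246,.9745])
for u,v in((225.5,236.5),(232.5,238),(229,237)):
    for z in(.055,.09): p=onz('top',u,v,z); print(u,z,p.round(4),'s',((p[:2]-c)@ys).round(4))
E
```

```text
tip [ 0.5415 -0.2826  0.149 ]
hole nan nan 0 [nan nan nan]
225.5 0.055 [0.5218 0.1595 0.055 ] s 0.0032
225.5 0.09 [0.5214 0.1542 0.09  ] s -0.002
232.5 0.055 [0.5183 0.1423 0.055 ] s -0.0143
232.5 0.09 [0.5181 0.1377 0.09  ] s -0.0189
229 0.055 [0.5206 0.1509 0.055 ] s -0.0054
229 0.09 [0.5203 0.1459 0.09  ] s -0.0103<stdin>:4: RuntimeWarning: Mean of empty slice.
  ret = ret.dtype.type(ret / rcount)
```

View pics/c4.png

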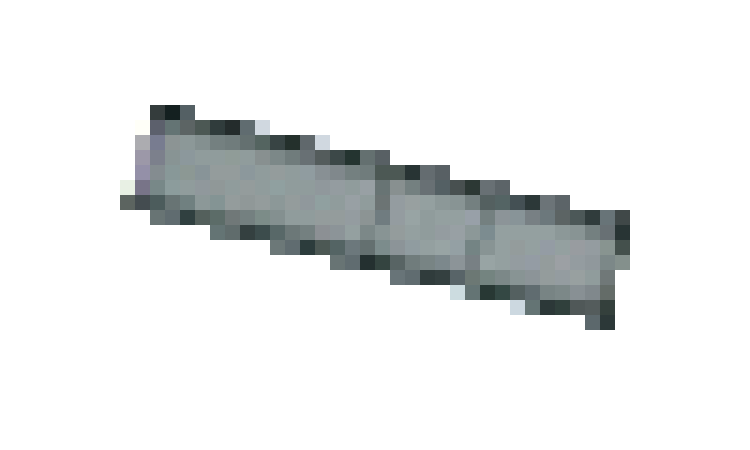

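>>> carry_out:
  increments: "0 0 0 -0.001 -0.039 0 0.015; 0 0 0 -0.003 -0.078 0 0.015; 0 0 0 -0.005 -0.117 0 0.015; 0 0 0 -0.007 -0.156 0 0.015; 0 0 0 -0.009 -0.195 0 0.015"

```text
clock: 5.28
position: [0.531, -0.086, 0.2665]
eef_rot: [1.0, -0.0, -0.001, -0.0]
wrist_force: [0.4, 0.1, -0.9]
finger_gap: 0.0206
```

Two faint seams show in the slot at top pixels (225,236) and (232,238). They lie about 17.5 mm apart on the shelf plane, which matches the 18 mm gap, and put the tab centre at about s = -4.5 mm. That is only a hint, so I'll feel there first, at about (0.521, 0.1515).

>>> carry_out:
  increments: "0 0 0 -0.0015 -0.039 0 0.015; 0 0 0 -0.003 -0.078 0 0.015; 0 0 0 -0.0045 -0.117 0 0.015; 0 0 0 -0.006 -0.156 0 0.015; 0 0 0 -0.0075 -0.195 0 0.015"

```text
clock: 5.7
position: [0.5235, 0.1092, 0.2666]
eef_rot: [1.0, 0.0, -0.001, 0.0]
wrist_force: [1.2, -0.2, -0.6]
finger_gap: 0.0208
```

>>> carry_out:
  increments: "0 0 0 -0.001 -0.03 0 0.015; 0 0 0 -0.002 -0.0426 0 0.015; 0 0 0 -0.002 -0.0426 0 0.015; 0 0 0 -0.002 -0.0426 0 0.015; 0 0 0 -0.002 -0.0426 0 0.015"

```text
clock: 6.12
position: [0.5222, 0.1489, 0.2673]
eef_rot: [1.0, -0.0, -0.0, 0.0]
wrist_force: [0.6, -0.4, -1.2]
finger_gap: 0.0206
```

```bash
python3 - <<'E'
from h import *
where([.5212,.1516,.23]); snap('wrist','w6'); snap('scene','s2')
a=cv2.imread('pics/s2.png')[120:240,230:370]; w=cv2.imread('pics/w6.png')
cv2.imwrite('pics/c5.png',np.hstack([cv2.resize(a,(490,420),interpolation=2),w[100:310,200:355].repeat(2,0).repeat(2,1)]))
E
```

```text
t 6.12 p [0.5222 0.1489 0.2673] yaw -0.01 z [-9.e-04 -3.e-04 -1.e+00] F [ 0.63 -0.42 -1.23] gap 0.0206
shift [-0.001  -0.0027  0.0373] turn [ 0.0003  0.0009 -0.0002]
```

View pics/c5.png

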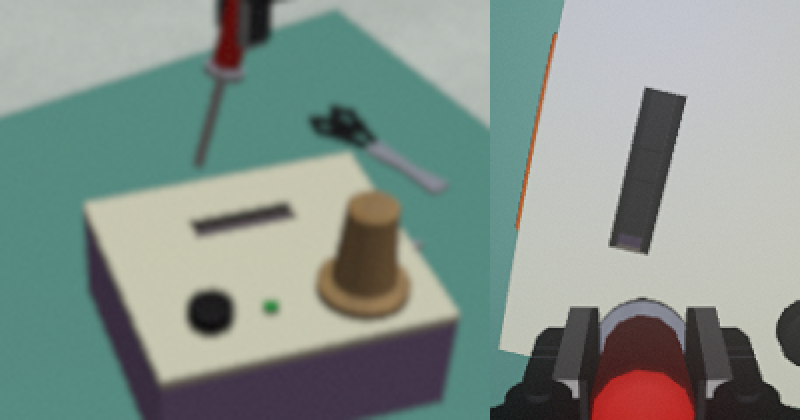

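The seams are visible, but the rod has swung in the jaws: its shaft leans towards -y in the scene view (tip at crop 198,165) and is hidden behind the collar in the wrist view. I'll measure the tilt in the plane x = TCP x and grip harder from here on.

>>> carry_out:
  increments: "0 0 0 0 0 0 0.01; 0 0 0 0 0 0 0.01; 0 0 0 0 0 0 0.01; 0 0 0 0 0 0 0.01"
  force: 110

```text
clock: 6.55
position: [0.5223, 0.1496, 0.2678]
eef_rot: [1.0, -0.0, 0.0, -0.0]
wrist_force: [0.9, -0.1, 0.3]
finger_gap: 0.0196
```

```bash
python3 - <<'E'
from h import *
where(); im,d=snap('scene','s3'); snap('top','t3')
a=cv2.imread('pics/s3.png')[110:180,265:325]; b=cv2.imread('pics/t3.png')[150:290,160:300]
cv2.imwrite('pics/c6.png',np.hstack([cv2.resize(a,(480,560),interpolation=2),cv2.resize(b,(320,560),interpolation=2)[:, :]]))
p=ctrl.get_state()['position'];
def onx(u,v,x):
    o,r=ray('scene',u,v); return o+r*(x-o[0])/r[0]
for u,v in((294,140.5),(286.5,167)): print(onx(u,v,p[0]).round(4))
E
```

```text
t 6.55 p [0.5223 0.1496 0.2678] yaw -0.0 z [ 1.e-04  1.e-04 -1.e+00] F [ 0.89 -0.09  0.26] gap 0.0196
[0.5222 0.1361 0.2252]
[0.5222 0.1164 0.1539]
```

View pics/c6.png

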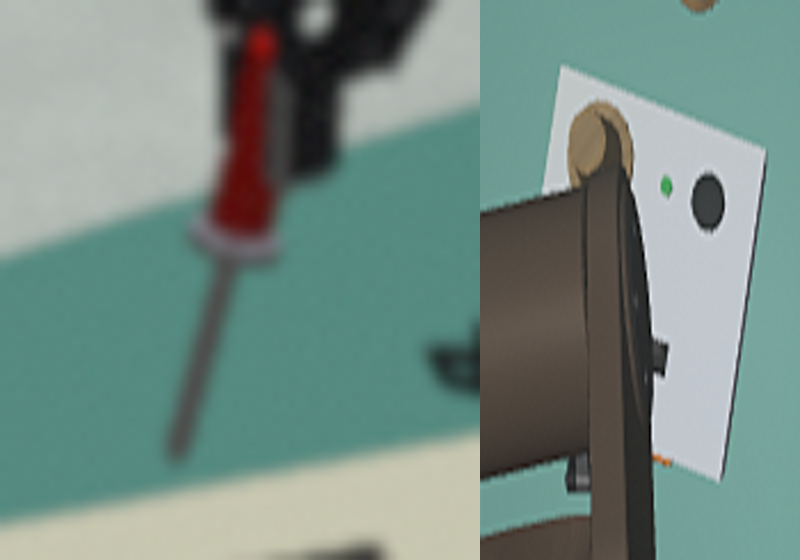

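The shaft measures 74 mm against 75, and it leans 15.4° in the y-z plane. I'll tilt the tool by +0.269 rad about its x to bring the rod upright, and move gently from now on.

>>> carry_out:
  increments: "0.07 0 0 0 -0.001 0 0.01; 0.14 0 0 0 -0.002 0 0.01; 0.21 0 0 0 -0.003 0 0.01; 0.255 0 0 -0.0005 -0.0037 0 0.01; 0.269 0 0 -0.0005 -0.0037 0 0.01"

```text
clock: 7.07
position: [0.5217, 0.1531, 0.2677]
eef_rot: [0.991, -0.0, -0.0, -0.135]
wrist_force: [0.5, 0.2, -0.4]
finger_gap: 0.0191
```

>>> carry_out:
  increments: "0 0 0 0 0 0 0.01; 0 0 0 0 0 0 0.01; 0 0 0 0 0 0 0.01; 0 0 0 0 0 0 0.01"

```text
clock: 7.4
position: [0.5217, 0.154, 0.2679]
eef_rot: [0.991, 0.001, 0.0, -0.134]
wrist_force: [0.6, -0.5, -1.8]
finger_gap: 0.0199
```

```bash
python3 - <<'E'
from h import *
where(); im,d=snap('scene','s4'); snap('wrist','w7')
a=cv2.imread('pics/s4.png')[110:190,265:335]; b=cv2.imread('pics/w7.png')[150:310,220:335]
cv2.imwrite('pics/c7.png',np.hstack([cv2.resize(a,(490,560),interpolation=2),cv2.resize(b,(310,560),interpolation=2)]))
E
```

```text
t 7.4 p [0.5217 0.154  0.2679] yaw 0.07 z [-1.000e-04  2.651e-01 -9.642e-01] F [ 0.61 -0.46 -1.78] gap 0.0199
```

View pics/c7.png

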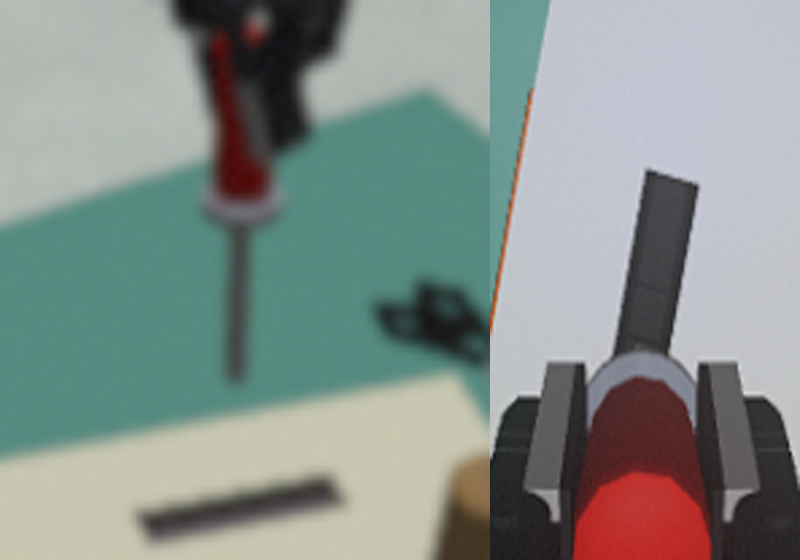

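```bash
python3 - <<'E'
from h import *
p=ctrl.get_state()['position']
def onx(u,v,x):
    o,r=ray('scene',u,v); return o+r*(x-o[0])/r[0]
for u,v in((299.2,141.2),(298.7,164.4)): print(onx(u,v,p[0]).round(4))
E
```

```text
[0.5217 0.1516 0.2178]
[0.5217 0.1533 0.1478]
```

The rod is upright to within 1.5°, with its tip at (0.522, 0.1525, 0.148). I'll lower it to just above the mouth.

>>> carry_out:
  increments: "0 0 0 0 0.0027 0.0096 0.01; 0 0 0 0 0.0053 0.0193 0.01; 0 0 0 0 0.008 0.0289 0.01; 0 0 0 0 0.0106 0.0386 0.01; 0 0 0 0 0.0125 0.0453 0.01"

```text
clock: 7.92
position: [0.5213, 0.1536, 0.219]
eef_rot: [0.991, 0.0, -0.001, -0.134]
wrist_force: [-0.2, 0.3, -0.7]
finger_gap: 0.02
```

>>> carry_out:
  increments: "0 0 0 0 0 0 0.01; 0 0 0 0 0 0 0.01; 0 0 0 0 0 0 0.01; 0 0 0 0 0 0 0.01"

```text
clock: 8.25
position: [0.5219, 0.1537, 0.2212]
eef_rot: [0.991, 0.0, 0.0, -0.134]
wrist_force: [-0.2, 0.4, 0.0]
finger_gap: 0.0198
```

```bash
python3 - <<'E'
from h import *
where(); im,d=snap('scene','s5'); snap('wrist','w8')
a=cv2.imread('pics/s5.png')[130:210,265:335]; b=cv2.imread('pics/w8.png')[150:310,220:335]
cv2.imwrite('pics/c8.png',np.hstack([cv2.resize(a,(490,560),interpolation=2),cv2.resize(b,(310,560),interpolation=2)]))
E
```

```text
t 8.25 p [0.5219 0.1537 0.2212] yaw 0.03 z [ 7.000e-04  2.659e-01 -9.640e-01] F [-0.21  0.39  0.01] gap 0.0198
```

View pics/c8.png

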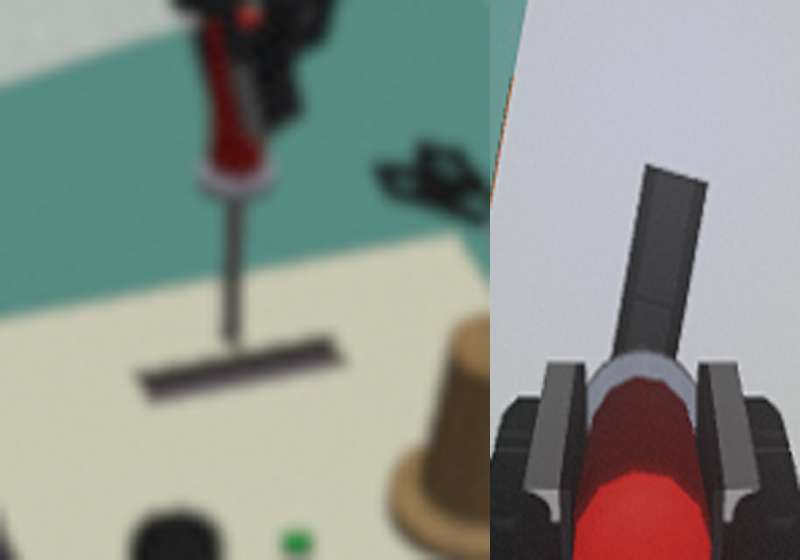

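The tip at crop (232,345) projects onto the middle of the slot. I'll go in by 20 mm and check the force.

>>> carry_out:
  increments: "0 0 0 0 0.0013 0.0048 0.01; 0 0 0 0 0.0027 0.0096 0.01; 0 0 0 0 0.004 0.0145 0.01; 0 0 0 0 0.0053 0.0193 0.01; 0 0 0 0 0.0053 0.0193 0.01"

```text
clock: 8.77
position: [0.5213, 0.1537, 0.1996]
eef_rot: [0.991, 0.0, -0.001, -0.134]
wrist_force: [0.1, -0.8, -0.8]
finger_gap: 0.0198
```

```bash
python3 -c "
from h import *; where()"
```

```text
t 8.77 p [0.5213 0.1537 0.1996] yaw 0.03 z [-0.0018  0.2657 -0.964 ] F [ 0.14 -0.75 -0.77] gap 0.0198
```

>>> carry_out:
  increments: "0 0 0 0 0.0013 0.0048 0.01; 0 0 0 0 0.0027 0.0096 0.01; 0 0 0 0 0.004 0.0145 0.01; 0 0 0 0 0.0053 0.0193 0.01; 0 0 0 0 0.0053 0.0193 0.01"

```text
clock: 9.18
position: [0.5214, 0.1537, 0.1797]
eef_rot: [0.991, 0.0, -0.001, -0.134]
wrist_force: [-0.3, 0.3, -0.1]
finger_gap: 0.0194
```

>>> carry_out:
  increments: "0 0 0 0 0.0003 0.001 0.01; 0 0 0 0 0.0005 0.0019 0.01; 0 0 0 0 0.0005 0.0019 0.01; 0 0 0 0 0.0005 0.0019 0.01"

```text
clock: 9.52
position: [0.5218, 0.1537, 0.179]
eef_rot: [0.991, 0.0, 0.0, -0.134]
wrist_force: [-0.0, 0.1, -0.2]
finger_gap: 0.0197
```

>>> carry_out:
  increments: "0 0 0 0 0.0003 0.001 0.01; 0 0 0 0 0.0005 0.0019 0.01; 0 0 0 0 0.0008 0.0029 0.01; 0 0 0 0 0.0008 0.0029 0.01; 0 0 0 0 0.0008 0.0029 0.01"

```text
clock: 9.93
position: [0.5217, 0.1537, 0.1758]
eef_rot: [0.991, 0.0, -0.0, -0.134]
wrist_force: [0.2, 0.3, -0.7]
finger_gap: 0.0198
```

>>> carry_out:
  increments: "0 0 0 0 0.0003 0.001 0.01; 0 0 0 0 0.0003 0.001 0.01; 0 0 0 0 0.0003 0.001 0.01; 0 0 0 0 0.0003 0.001 0.01"

```text
clock: 10.27
position: [0.5217, 0.1537, 0.1748]
eef_rot: [0.991, 0.0, 0.0, -0.134]
wrist_force: [-0.1, 0.3, -1.3]
finger_gap: 0.02
```

>>> carry_out:
  increments: "0 0 0 0 0.0003 0.001 0.01; 0 0 0 0 0.0003 0.001 0.01; 0 0 0 0 0.0003 0.001 0.01; 0 0 0 0 0.0003 0.001 0.01"

```text
clock: 10.6
position: [0.5218, 0.1537, 0.1738]
eef_rot: [0.991, 0.0, 0.0, -0.134]
wrist_force: [0.9, 0.3, 0.9]
finger_gap: 0.0204
```

>>> carry_out:
  increments: "0 0 0 0 0.0003 0.001 0.01; 0 0 0 0 0.0003 0.001 0.01; 0 0 0 0 0.0003 0.001 0.01; 0 0 0 0 0.0003 0.001 0.01"

```text
clock: 10.93
position: [0.5218, 0.1536, 0.1727]
eef_rot: [0.991, 0.0, 0.0, -0.134]
wrist_force: [0.7, 0.6, 1.5]
finger_gap: 0.0196
```

>>> carry_out:
  increments: "0 0 0 0 0.0003 0.001 0.01; 0 0 0 0 0.0003 0.001 0.01; 0 0 0 0 0.0003 0.001 0.01; 0 0 0 0 0.0003 0.001 0.01"

```text
clock: 11.27
position: [0.5218, 0.1536, 0.1716]
eef_rot: [0.991, 0.0, 0.0, -0.134]
wrist_force: [-0.1, -0.3, 2.1]
finger_gap: 0.0199
```

>>> carry_out:
  increments: "0 0 0 0 0.0003 0.001 0.01; 0 0 0 0 0.0003 0.001 0.01; 0 0 0 0 0.0003 0.001 0.01; 0 0 0 0 0.0003 0.001 0.01"

```text
clock: 11.6
position: [0.5217, 0.1536, 0.1706]
eef_rot: [0.991, 0.0, 0.0, -0.134]
wrist_force: [0.9, -0.1, 2.5]
finger_gap: 0.0195
```

>>> carry_out:
  increments: "0 0 0 0 0.0003 0.001 0.01; 0 0 0 0 0.0003 0.001 0.01; 0 0 0 0 0.0003 0.001 0.01; 0 0 0 0 0.0003 0.001 0.01"

```text
clock: 11.93
position: [0.5217, 0.1536, 0.1695]
eef_rot: [0.991, 0.0, -0.0, -0.134]
wrist_force: [0.5, -0.3, 2.4]
finger_gap: 0.0196
```

The force stays near 3 N while the tip goes down, so this spot gives. I'll continue in 2 mm steps.

>>> carry_out:
  increments: "0 0 0 0 0.0003 0.001 0.01; 0 0 0 0 0.0005 0.0019 0.01; 0 0 0 0 0.0005 0.0019 0.01; 0 0 0 0 0.0005 0.0019 0.01"

```text
clock: 12.27
position: [0.5217, 0.1536, 0.1675]
eef_rot: [0.991, 0.0, 0.0, -0.134]
wrist_force: [1.1, -0.5, 3.2]
finger_gap: 0.0195
```

>>> carry_out:
  increments: "0 0 0 0 0.0003 0.001 0.01; 0 0 0 0 0.0005 0.0019 0.01; 0 0 0 0 0.0005 0.0019 0.01; 0 0 0 0 0.0005 0.0019 0.01"

```text
clock: 12.6
position: [0.5217, 0.1536, 0.1655]
eef_rot: [0.991, 0.0, -0.0, -0.134]
wrist_force: [0.5, 1.0, 2.5]
finger_gap: 0.0197
```

```bash
python3 - <<'E'
from h import *
where(); snap('scene','s6'); snap('wrist','w9')
a=cv2.imread('pics/s6.png')[140:240,230:370]; b=cv2.imread('pics/w9.png')
cv2.imwrite('pics/c9.png',np.hstack([cv2.resize(a,(390,280),interpolation=2),cv2.resize(b,(373,280))]))
E
```

```text
t 12.6 p [0.5217 0.1536 0.1655] yaw 0.03 z [-2.000e-04  2.658e-01 -9.640e-01] F [0.55 1.01 2.46] gap 0.0197
```

View pics/c9.png

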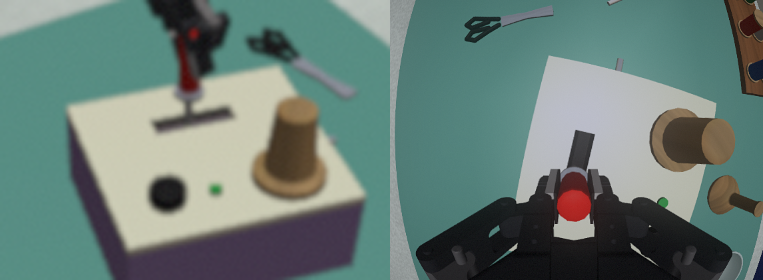

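>>> carry_out:
  increments: "0 0 0 0 0.0003 0.001 0.01; 0 0 0 0 0.0003 0.001 0.01; 0 0 0 0 0.0003 0.001 0.01; 0 0 0 0 0.0003 0.001 0.01"

```text
clock: 13.03
position: [0.5214, 0.1536, 0.1645]
eef_rot: [0.991, 0.0, -0.0, -0.134]
wrist_force: [-0.9, -0.5, 4.2]
finger_gap: 0.0198
```

>>> carry_out:
  increments: "0 0 0 0 0.0003 0.001 0.01; 0 0 0 0 0.0003 0.001 0.01; 0 0 0 0 0.0003 0.001 0.01; 0 0 0 0 0.0003 0.001 0.01"

```text
clock: 13.37
position: [0.5215, 0.1536, 0.1636]
eef_rot: [0.991, 0.0, -0.0, -0.134]
wrist_force: [-2.1, 0.1, 5.0]
finger_gap: 0.0199
```

```bash
python3 - <<'E'
from h import *
where(); snap('wrist','w10'); snap('top','t6')
a=cv2.imread('pics/t6.png')[150:320,140:310]; b=cv2.imread('pics/w10.png')
cv2.imwrite('pics/c10.png',np.hstack([cv2.resize(a,(420,420),interpolation=2),b[:,:380]]))
E
```

```text
t 13.37 p [0.5215 0.1536 0.1636] yaw 0.03 z [-5.000e-04  2.659e-01 -9.640e-01] F [-2.08  0.13  5.01] gap 0.0199
```

View pics/c10.png

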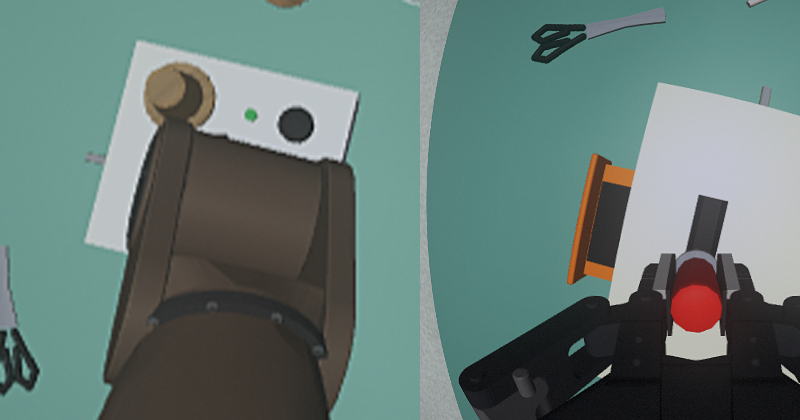

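The wrist view shows the orange sled fully out at the front (600,220), released at about 5 N. Now I'll withdraw straight up.

>>> carry_out:
  increments: "0 0 0 0 -0.0021 -0.0077 0.01; 0 0 0 0 -0.0053 -0.0193 0.01; 0 0 0 0 -0.0093 -0.0337 0.01; 0 0 0 0 -0.0133 -0.0482 0.01; 0 0 0 0 -0.0173 -0.0627 0.01"

```text
clock: 13.88
position: [0.5217, 0.1535, 0.2295]
eef_rot: [0.991, 0.0, 0.0, -0.134]
wrist_force: [0.2, -1.1, -0.7]
finger_gap: 0.02
```

>>> carry_out:
  increments: "0 0 0 0 -0.0035 -0.0125 0.01; 0 0 0 0 -0.0072 -0.026 0.01; 0 0 0 0 -0.0106 -0.0386 0.01; 0 0 0 0 -0.0125 -0.0453 0.01; 0 0 0 0 -0.0133 -0.0482 0.01"

```text
clock: 14.3
position: [0.5219, 0.1536, 0.2797]
eef_rot: [0.991, 0.0, 0.001, -0.134]
wrist_force: [-0.3, 0.7, -1.7]
finger_gap: 0.0201
```

```bash
python3 - <<'E'
from h import *
where([.5412,-.2828,.278]); snap('scene','s7')
a=cv2.imread('pics/s7.png')[90:190,250:350]
cv2.imwrite('pics/c11.png',cv2.resize(a,(500,500),interpolation=2))
E
```

```text
t 14.3 p [0.5219 0.1536 0.2797] yaw 0.02 z [ 0.0015  0.2658 -0.964 ] F [-0.25  0.72 -1.69] gap 0.0201
shift [ 0.0191  0.4211 -0.1143] turn [-0.269  -0.0016  0.0006]
```

View pics/c11.png

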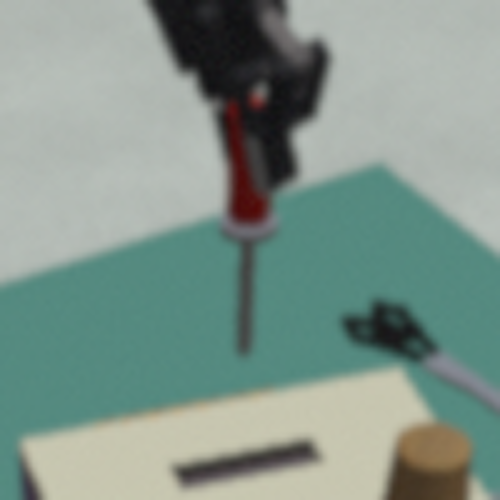

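The rod is still upright. I'll carry it back slowly, 30 mm higher so that it clears the awl's handle.

>>> carry_out:
  increments: "0 0 0 0.0002 0.004 -0.0042 0.01; 0 0 0 0.0006 0.0111 -0.0124 0.01; 0 0 0 0.0011 0.0207 -0.0228 0.01; 0 0 0 0.0018 0.0322 -0.0337 0.01; 0 0 0 0.0025 0.046 -0.0438 0.01"

```text
clock: 14.77
position: [0.5243, 0.0962, 0.3093]
eef_rot: [0.991, 0.0, -0.0, -0.134]
wrist_force: [0.1, 0.0, -1.1]
finger_gap: 0.0197
```

>>> carry_out:
  increments: "0 0 0 0.0008 0.0174 -0.0048 0.01; 0 0 0 0.0016 0.0347 -0.0096 0.01; 0 0 0 0.0024 0.0521 -0.0144 0.01; 0 0 0 0.0032 0.0694 -0.0192 0.01; 0 0 0 0.004 0.0868 -0.0239 0.01"

```text
clock: 15.18
position: [0.5281, 0.0055, 0.3089]
eef_rot: [0.991, -0.0, 0.0, -0.134]
wrist_force: [0.0, -0.5, -0.2]
finger_gap: 0.0196
```

>>> carry_out:
  increments: "0 0 0 0.0008 0.0174 -0.0048 0.01; 0 0 0 0.0016 0.0347 -0.0096 0.01; 0 0 0 0.0024 0.0521 -0.0144 0.01; 0 0 0 0.0032 0.0694 -0.0192 0.01; 0 0 0 0.004 0.0868 -0.0239 0.01"

```text
clock: 15.6
position: [0.532, -0.0845, 0.3088]
eef_rot: [0.991, -0.0, 0.0, -0.134]
wrist_force: [-0.4, -0.2, -0.8]
finger_gap: 0.0199
```

>>> carry_out:
  increments: "0 0 0 0.0008 0.0174 -0.0048 0.01; 0 0 0 0.0016 0.0347 -0.0096 0.01; 0 0 0 0.0024 0.0521 -0.0144 0.01; 0 0 0 0.0032 0.0694 -0.0192 0.01; 0 0 0 0.004 0.0868 -0.0239 0.01"

```text
clock: 16.02
position: [0.5358, -0.1745, 0.3088]
eef_rot: [0.991, -0.0, -0.0, -0.134]
wrist_force: [0.4, 0.4, -0.1]
finger_gap: 0.0202
```

>>> carry_out:
  increments: "0 0 0 0.0008 0.0174 -0.0048 0.01; 0 0 0 0.0016 0.0347 -0.0096 0.01; 0 0 0 0.0024 0.0521 -0.0144 0.01; 0 0 0 0.0032 0.0694 -0.0192 0.01; 0 0 0 0.004 0.0868 -0.0239 0.01"

```text
clock: 16.43
position: [0.5402, -0.2644, 0.3085]
eef_rot: [0.991, 0.0, -0.0, -0.134]
wrist_force: [0.2, -0.3, -0.6]
finger_gap: 0.0198
```

>>> carry_out:
  increments: "0 0 0 0.0005 0.0116 -0.0032 0.01; 0 0 0 0.0007 0.0164 -0.0045 0.01; 0 0 0 0.0009 0.0197 -0.0054 0.01; 0 0 0 0.0009 0.0197 -0.0054 0.01; 0 0 0 0.0009 0.0197 -0.0054 0.01"

```text
clock: 16.85
position: [0.5413, -0.2824, 0.3084]
eef_rot: [0.991, 0.0, -0.0, -0.134]
wrist_force: [0.6, -0.4, 0.6]
finger_gap: 0.0199
```

```bash
python3 - <<'E'
from h import *
where([.5412,-.2812,.278]); ci=ctrl.camera_info('wrist'); snap('wrist','w12'); snap('scene','s8');snap('top','t8')
np.save('pics/ci12.npy',ci,allow_pickle=True)
a=cv2.imread('pics/s8.png')[130:290,60:220]; w=cv2.imread('pics/w12.png')
cv2.imwrite('pics/c12.png',np.hstack([cv2.resize(a,(420,420),interpolation=2),w[:,90:470]]))
E
```

```text
t 16.85 p [ 0.5413 -0.2824  0.3084] yaw 0.05 z [-3.000e-04  2.661e-01 -9.639e-01] F [ 0.58 -0.41  0.56] gap 0.0199
shift [-0.0001  0.0069  0.0297] turn [-2.694e-01  2.000e-04  9.000e-04]
```

View pics/c12.png

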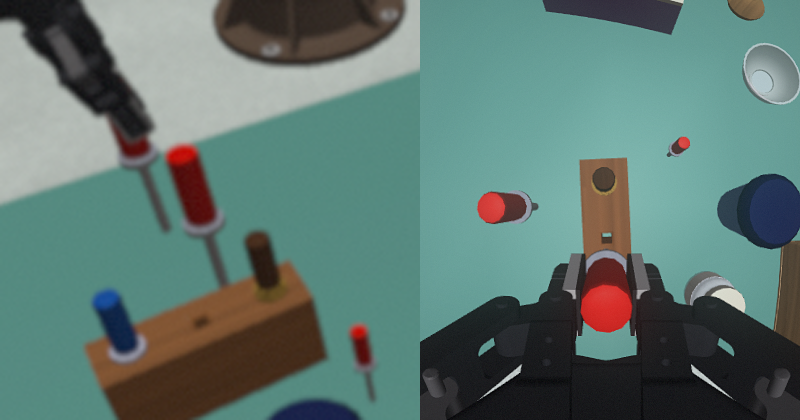

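```bash
python3 - <<'E'
from h import *
a=cv2.imread('pics/s8.png')[180:265,95:165]; cv2.imwrite('pics/c13.png',cv2.resize(a,(658,799),interpolation=2))
def onx(u,v,x):
    o,r=ray('scene',u,v); return o+r*(x-o[0])/r[0]
for u,v in((112.6,191.7),(123.2,218)): print(onx(u,v,.5413).round(4))
print('hole',onz('scene',137,253,.085).round(4))
t=cv2.imread('pics/t8.png')[200:260,360:470]; cv2.imwrite('pics/c14.png',cv2.resize(t,(770,420),interpolation=2))
E
```

```text
[ 0.5413 -0.2868  0.2599]
[ 0.5413 -0.2852  0.1892]
hole [ 0.5462 -0.2835  0.085 ]
```

View pics/c13.png

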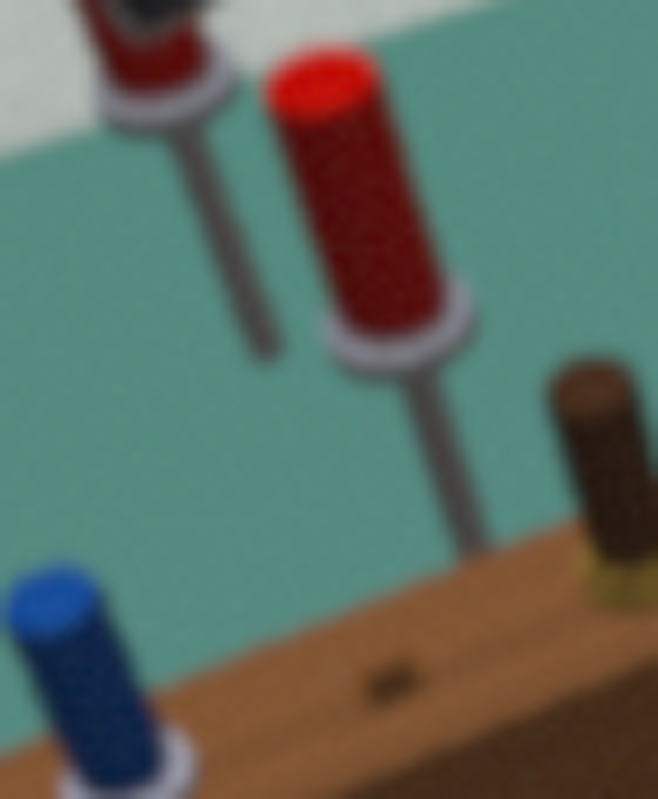

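View pics/c14.png

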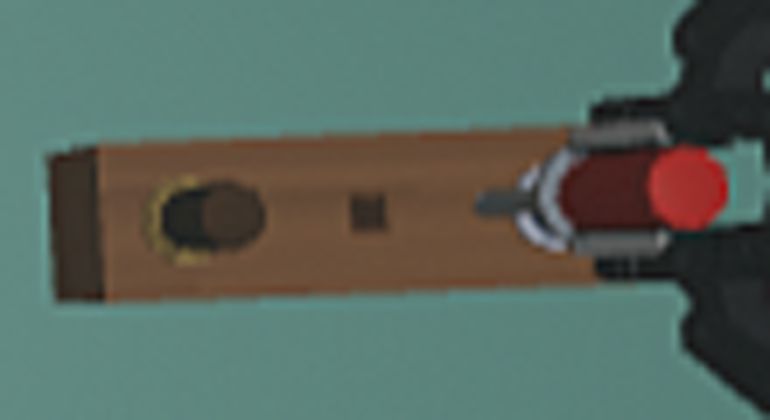

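```bash
python3 - <<'E'
from h import *
def onx(u,v,x):
    o,r=ray('scene',u,v); return o+r*(x-o[0])/r[0]
for u,v in((113.2,191),(122.7,217.2)): print('scene',onx(u,v,.5413).round(4))
print('hole scene',onz('scene',136.2,252.3,.085).round(4),'hole top',onz('top',412.1,229.8,.085).round(4))
print('tip top',onz('top',429.3,228.5,.1905).round(4), 'collar top',onz('top',439.5,228.2,.2645).round(4))
E
```

```text
scene [ 0.5413 -0.2854  0.2611]
scene [ 0.5413 -0.2856  0.1916]
hole scene [ 0.5433 -0.2845  0.085 ] hole top [ 0.5415 -0.2827  0.085 ]
tip top [ 0.5412 -0.2852  0.1905] collar top [ 0.5394 -0.2781  0.2645]
```

The rod is upright, with its tip at (0.541, -0.2854) in both views against the hole at (0.541, -0.283 to -0.284). I'll shift it 1.6 mm in +y and lower it to 10 mm above the mouth.

>>> carry_out:
  increments: "0 0 0 0 0.0038 0.0194 0.01; 0 0 0 0 0.0091 0.0387 0.01; 0 0 0 0 0.0145 0.058 0.01; 0 0 0 0 0.0197 0.0772 0.01; 0 0 0 0 0.0238 0.092 0.01"

```text
clock: 17.42
position: [0.5411, -0.2807, 0.2121]
eef_rot: [0.991, 0.001, -0.0, -0.134]
wrist_force: [-0.1, 0.3, -0.2]
finger_gap: 0.0198
```

>>> carry_out:
  increments: "0 0 0 0 0 0 0.01; 0 0 0 0 0 0 0.01; 0 0 0 0 0 0 0.01; 0 0 0 0 0 0 0.01"

```text
clock: 17.75
position: [0.5417, -0.2815, 0.2147]
eef_rot: [0.991, 0.0, 0.001, -0.134]
wrist_force: [0.8, 1.0, -0.5]
finger_gap: 0.0199
```

```bash
python3 - <<'E'
from h import *
where(); snap('scene','s9');snap('top','t9')
a=cv2.imread('pics/s9.png')[205:265,110:160]; t=cv2.imread('pics/t9.png')[210:250,385:455]
cv2.imwrite('pics/c15.png',np.hstack([cv2.resize(a,(350,420),interpolation=2),cv2.resize(t,(450,420),interpolation=2)]))
E
```

```text
t 17.75 p [ 0.5417 -0.2815  0.2147] yaw 0.04 z [ 0.0014  0.2646 -0.9643] F [ 0.76  0.99 -0.52] gap 0.0199
```

View pics/c15.png

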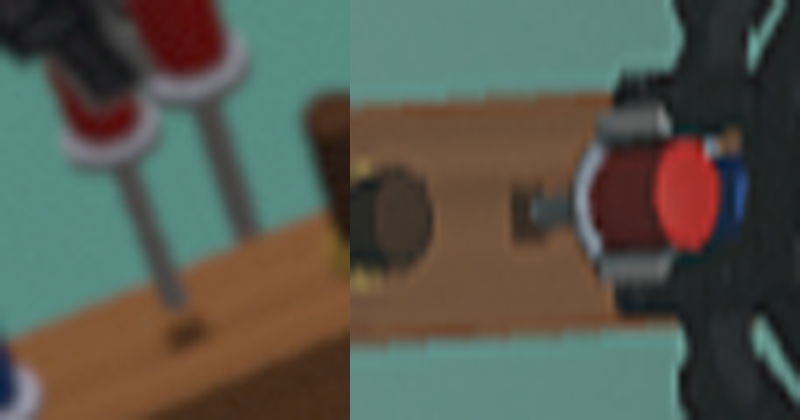

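```bash
python3 - <<'E'
from h import *
for z in(.093,.097):
  print('tip top',onz('top',413.8,229.3,z).round(4),'scene',onz('scene',134.4,247.6,z).round(4))
E
```

```text
tip top [ 0.5424 -0.2841  0.093 ] scene [ 0.5356 -0.2843  0.093 ]
tip top [ 0.5423 -0.2828  0.097 ] scene [ 0.5396 -0.2845  0.097 ]
```

Tip and hole agree within about 1 mm in both views. I'll start the insertion and watch the force.

>>> carry_out:
  increments: "0 0 0 0 0.0008 0.0029 0.01; 0 0 0 0 0.0016 0.0058 0.01; 0 0 0 0 0.0024 0.0087 0.01; 0 0 0 0 0.0032 0.0116 0.01; 0 0 0 0 0.0032 0.0116 0.01"

```text
clock: 18.27
position: [0.5411, -0.2813, 0.2005]
eef_rot: [0.991, 0.0, -0.0, -0.134]
wrist_force: [0.3, -0.4, -1.5]
finger_gap: 0.0198
```

>>> carry_out:
  increments: "0 0 0 0 0.0005 0.0019 0.01; 0 0 0 0 0.0011 0.0039 0.01; 0 0 0 0 0.0011 0.0039 0.01; 0 0 0 0 0.0011 0.0039 0.01"

```text
clock: 18.6
position: [0.5413, -0.2814, 0.1972]
eef_rot: [0.991, 0.0, -0.0, -0.134]
wrist_force: [-0.8, -0.3, -0.5]
finger_gap: 0.0199
```

The tip is inside the hole with no contact force. I'll continue down.

>>> carry_out:
  increments: "0 0 0 0 0.0016 0.0058 0.01; 0 0 0 0 0.0037 0.0135 0.01; 0 0 0 0 0.0059 0.0212 0.01; 0 0 0 0 0.008 0.0289 0.01; 0 0 0 0 0.008 0.0289 0.01"

```text
clock: 19.02
position: [0.5407, -0.2811, 0.1652]
eef_rot: [0.991, 0.0, -0.001, -0.135]
wrist_force: [0.3, -0.1, -1.0]
finger_gap: 0.0196
```

>>> carry_out:
  increments: "0 0 0 0 0.0016 0.0058 0.01; 0 0 0 0 0.0037 0.0135 0.01; 0 0 0 0 0.0059 0.0212 0.01; 0 0 0 0 0.0072 0.026 0.01; 0 0 0 0 0.0072 0.026 0.01"

```text
clock: 19.43
position: [0.5409, -0.2812, 0.139]
eef_rot: [0.991, 0.0, -0.001, -0.135]
wrist_force: [0.3, 0.6, -0.5]
finger_gap: 0.0196
```

>>> carry_out:
  increments: "0 0 0 0 0.0003 0.001 0.01; 0 0 0 0 0.0008 0.0029 0.01; 0 0 0 0 0.0011 0.0039 0.01; 0 0 0 0 0.0011 0.0039 0.01"

```text
clock: 19.77
position: [0.5413, -0.2815, 0.1363]
eef_rot: [0.991, 0.0, 0.0, -0.134]
wrist_force: [-0.2, -0.4, -0.7]
finger_gap: 0.0197
```

>>> carry_out:
  increments: "0 0 0 0 0.0005 0.0019 0.01; 0 0 0 0 0.0011 0.0039 0.01; 0 0 0 0 0.0011 0.0039 0.01; 0 0 0 0 0.0011 0.0039 0.01"

```text
clock: 20.1
position: [0.5413, -0.2815, 0.1321]
eef_rot: [0.991, 0.0, -0.0, -0.134]
wrist_force: [0.2, 0.5, -0.5]
finger_gap: 0.0198
```

>>> carry_out:
  increments: "0 0 0 0 0.0003 0.001 0.01; 0 0 0 0 0.0005 0.0019 0.01; 0 0 0 0 0.0005 0.0019 0.01; 0 0 0 0 0.0005 0.0019 0.01"

```text
clock: 20.43
position: [0.5413, -0.2815, 0.1302]
eef_rot: [0.991, 0.0, -0.0, -0.134]
wrist_force: [-0.2, -0.4, -0.9]
finger_gap: 0.0198
```

```bash
python3 - <<'E'
from h import *
where(); snap('scene','s10');snap('wrist','w14')
a=cv2.imread('pics/s10.png')[205:285,95:165]; t=cv2.imread('pics/w14.png')[120:370,120:430]
cv2.imwrite('pics/c16.png',np.hstack([cv2.resize(a,(368,420),interpolation=2),cv2.resize(t,(430,420))]))
E
```

```text
t 20.43 p [ 0.5413 -0.2815  0.1302] yaw 0.03 z [-2.000e-04  2.659e-01 -9.640e-01] F [-0.18 -0.37 -0.93] gap 0.0198
```

View pics/c16.png

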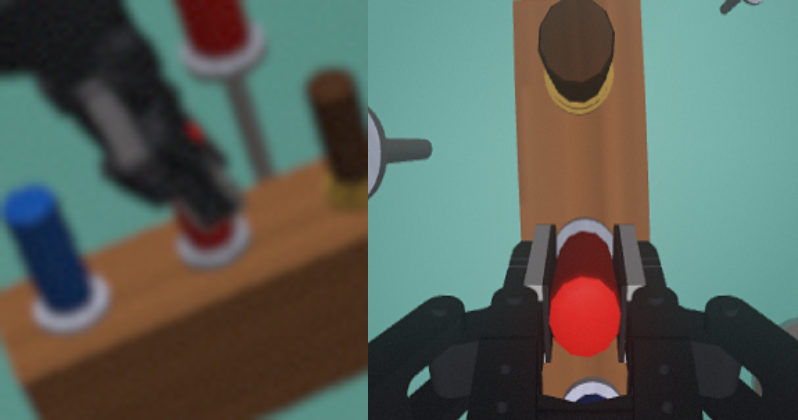

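The collar is almost down on the stand. I'll take 1 mm steps until it touches.

>>> carry_out:
  increments: "0 0 0 0 0.0003 0.001 0.01; 0 0 0 0 0.0003 0.001 0.01; 0 0 0 0 0.0003 0.001 0.01"

```text
clock: 20.78
position: [0.5414, -0.2816, 0.1293]
eef_rot: [0.991, 0.0, 0.0, -0.134]
wrist_force: [-0.1, 0.3, -0.5]
finger_gap: 0.0199
```

>>> carry_out:
  increments: "0 0 0 0 0.0003 0.001 0.01; 0 0 0 0 0.0003 0.001 0.01; 0 0 0 0 0.0003 0.001 0.01"

```text
clock: 21.03
position: [0.5414, -0.2816, 0.1292]
eef_rot: [0.991, 0.0, 0.0, -0.134]
wrist_force: [-1.7, 1.3, 9.3]
finger_gap: 0.0197
```

The collar is seated: z stopped at 0.1292 with 9 N. I'll ease off slightly and open.

>>> carry_out:
  increments: "0 0 0 0 -0.0002 -0.0007 0.01; 0 0 0 0 -0.0002 -0.0007 0.03; 0 0 0 0 -0.0002 -0.0007 0.05; 0 0 0 0 -0.0002 -0.0007 0.05; 0 0 0 0 -0.0002 -0.0007 0.05"
  force: 30

```text
clock: 21.45
position: [0.5413, -0.2815, 0.1287]
eef_rot: [0.991, 0.0, -0.0, -0.134]
wrist_force: [0.0, 0.2, -0.7]
finger_gap: 0.0499
```

>>> carry_out:
  increments: "0 0 0 0 0 0 0.05; 0 0 0 0 0 0 0.05; 0 0 0 0 0 0 0.05; 0 0 0 0 0 0 0.05"

```text
clock: 21.78
position: [0.5413, -0.2816, 0.1289]
eef_rot: [0.991, 0.0, -0.0, -0.134]
wrist_force: [-0.4, 1.0, 0.2]
finger_gap: 0.0502
```

```bash
python3 - <<'E'
from h import *
where(); snap('scene','s11');snap('wrist','w15')
a=cv2.imread('pics/s11.png')[205:285,95:165]; t=cv2.imread('pics/w15.png')[120:370,120:430]
cv2.imwrite('pics/c17.png',np.hstack([cv2.resize(a,(368,420),interpolation=2),cv2.resize(t,(430,420))]))
E
```

```text
t 21.78 p [ 0.5413 -0.2816  0.1289] yaw 0.03 z [-2.000e-04  2.659e-01 -9.640e-01] F [-0.44  1.01  0.24] gap 0.0502
```

View pics/c17.png

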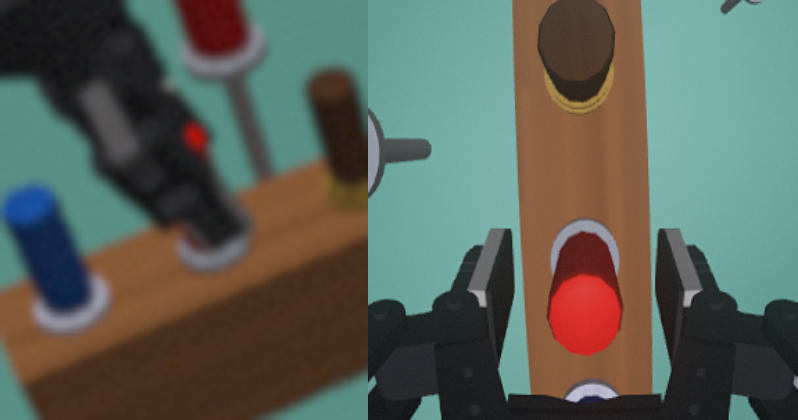

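The rod stands free, and both pads are clear of it. I'll retreat straight up.

>>> carry_out:
  increments: "0 0 0 0 -0.004 -0.0145 0.05; 0 0 0 0 -0.0106 -0.0386 0.05; 0 0 0 0 -0.0186 -0.0675 0.05; 0 0 0 0 -0.0279 -0.1012 0.05; 0 0 0 0 -0.0372 -0.135 0.05"

```text
clock: 22.3
position: [0.541, -0.2814, 0.2702]
eef_rot: [0.991, 0.0, -0.0, -0.134]
wrist_force: [0.4, -0.5, 0.4]
finger_gap: 0.0501
```

>>> carry_out:
  increments: "0 0 0 0 -0.02 0 0.05; 0 0 0 0 -0.05 0 0.05; 0 0 0 0 -0.08 0 0.05; 0 0 0 0 -0.1 0 0.05; 0 0 0 0 -0.1 0 0.05"

```text
clock: 22.72
position: [0.5412, -0.1819, 0.2968]
eef_rot: [0.991, 0.002, 0.0, -0.134]
wrist_force: [-0.5, -0.0, -0.2]
finger_gap: 0.0502
```

>>> carry_out:
  increments: "0 0 0 0 0 0 0.05; 0 0 0 0 0 0 0.05; 0 0 0 0 0 0 0.05; 0 0 0 0 0 0 0.05"

```text
clock: 23.05
position: [0.5412, -0.186, 0.2949]
eef_rot: [0.991, -0.0, -0.0, -0.134]
wrist_force: [-0.4, -0.6, -0.2]
finger_gap: 0.0502
```

```bash
python3 - <<'E'
from h import *
where(); im,D=snap('scene','s12');im2,D2=snap('top','t12')
for n,I,d,roi in(('scene',im,D,(80,165,220,305)),('top',im2,D2,(340,180,480,300))):
    h=cv2.cvtColor(I,cv2.COLOR_RGB2HSV); m=cv2.inRange(h,(0,150,70),(6,255,255))|cv2.inRange(h,(172,150,70),(180,255,255))
    x0,y0,x1,y1=roi;k=np.zeros_like(m);k[y0:y1,x0:x1]=m[y0:y1,x0:x1]
    for c in cv2.findContours(k,0,2)[0]:
        if cv2.contourArea(c)>10:
            print(n,[np.round(x,1) for x in cv2.minAreaRect(c)])
cv2.imwrite('pics/c18.png',np.vstack([im,im2])[:,:,::-1][:, :].copy()[::1])
cv2.imwrite('pics/c18.png',cv2.resize(np.hstack([im,im2])[:,:,::-1],(800,300),interpolation=3))
a=cv2.resize(im[:,:,::-1][180:300,80:220],(490,420),interpolation=2); b=cv2.resize(im2[:,:,::-1][150:290,160:263],(310,420),interpolation=2)
cv2.imwrite('pics/c19.png',np.hstack([a,b]))
E
```

```text
t 23.05 p [ 0.5412 -0.186   0.2949] yaw -0.03 z [-5.000e-04  2.662e-01 -9.639e-01] F [-0.43 -0.58 -0.17] gap 0.0502
scene [array([196.8, 260.6]), array([13.3,  4.5]), np.float64(78.7)]
scene [array([131.5, 240.3]), array([23.1,  8.6]), np.float64(70.3)]
scene [array([132. , 200.1]), array([29.9, 11. ]), np.float64(74.1)]
top [array([407.2, 277. ]), array([12.6,  6.2]), np.float64(70.0)]
top [array([366.5, 192.5]), array([5., 5.]), np.float64(0.0)]
```

View pics/c18.png

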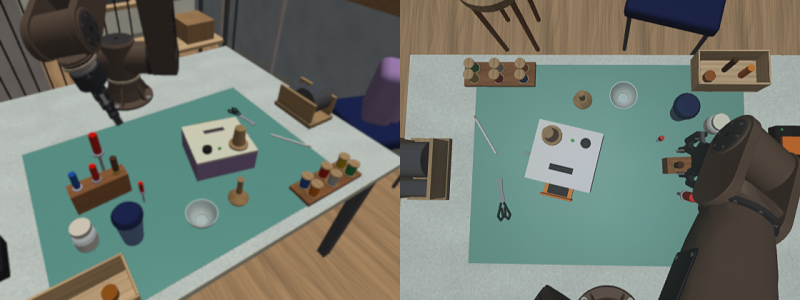

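View pics/c19.png

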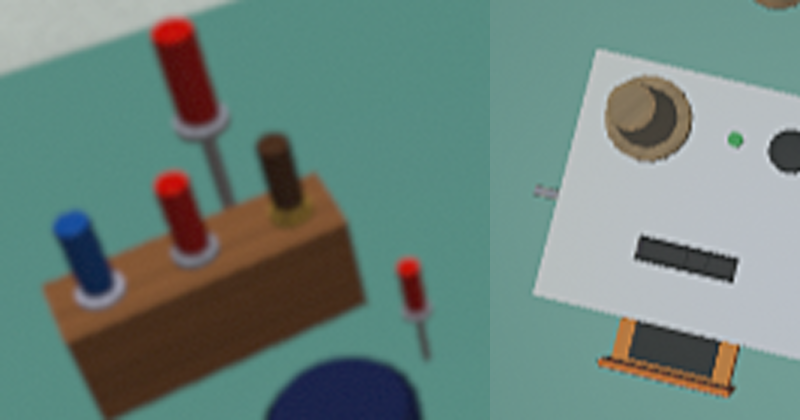

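The rod is back at scene pixel (131.5,240.3), against (131.9,240.2) at the start. The sled stands about 40 mm out, the neighbours are unmoved, and the gripper is clear. I'll hand in.

```bash
python3 -c "
from h import *; print(ctrl.job_done())"
```

```text
the job is handed in; nothing more can be done
None
```

The battery sled is out, the rod is back in the stand's middle hole, and I handed the job in after about 23 s of the 72 s allowed. The hand-in gave no verdict.

- **Rod:** I took the red-handled rod of the right size from the middle hole. On the way to the winder it swung about 15° in the jaws. I gripped harder and tilted the tool until the rod hung upright again.
- **Latch:** Two faint seams seen in the slot suggested where the tab was, and the first place I felt gave way. Force stayed at about 2–3 N while the tip went down 8–9 mm. The highest reading was about 5 N, when the sled sprang out.
- **Return:** The rod went back until its collar met the stand (9 N, z stopped), then I let go and backed away.

**Last checks:**
- **Rod:** its scene-view pixels match the start to within 0.5 px. The top view could not confirm this because the arm was in the way.
- **Sled:** it stands about 40 mm out, judged by eye from the top picture.
- **Bystanders:** the visible ones look unmoved in the pictures, but I did not measure them.
- **Hole position:** the top and scene views differed by about 2 mm. The rod still went in without touching the sides.

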